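# Set the running clearance of a slide carriage

## Robot

A 7-joint arm with a two-finger parallel gripper is mounted at the origin on a cart in front of the work surface, level with it; the furniture and walls round the work are solid. World frame = base frame: x ahead of the robot, y to its left, z up, the work surface at z = 0. Lengths are in mm, angles in rad, forces in N, time in s.
With the tool pointing down it reaches from about 400 to 875 mm from the base axis. Payload 4.4 kg.
Tool frame: the origin (TCP) lies at the very end of the fingers, on their centre line; the grasp point (between the pads) lies 19 mm behind it; z points along the fingers, y is the line along which they close (so a half turn about z gives the same grasp; the last joint's range is limited). The gripper opens to 85 mm and grips with 20 to 120 N. Pads are 22 mm wide; open, the fingers measure 114 mm over their backs; the gripper's body (76 mm by 85 mm) begins 54 mm behind the grasp point. The pads swing forward as they close: fully open they stand 13 mm farther back than shut.
Start: joints at [-0.066, 0.628, 0.038, 1.517, -0.027, 0.996, -0.02], TCP at [650.014, 0.027, 231.313] pointing down, gripper open.
Joint ranges: [-3.06, 3.06], [-0.37, 2.12], [-1.25, 1.32], [0.18, 2.47], [-1.1, 4.24], [0.23, 1.98], [-2.94, 2.94]. Speed limits (rad/s): [2.57, 2.57, 3.14, 3.14, 3.14, 3.14, 3.14].

## Interface

Orientations are given as [roll, pitch, yaw] about the fixed x, y, z axes, in that order (R = Rz(yaw) Ry(pitch) Rx(roll)).
In Python, from cell import read_state, get_image, camera_params, finish_job gives the robot as it stands.
- The arm moves only by the tool arm_command, never from a script. Its argument "deltas" is a list of rows, each an object of numbers: "dx", "dy", "dz": the shift along the world's x, y, z in m; "yaw": the turn about the world's z in degrees; "jaw": the opening, from 0 (shut) to 1 (fully open). A call has 1 to 20 rows; each row is the pose to reach, as a shift and turn from the pose commanded when the call began; what a row does not reach only later rows make up. A row lasts 1/10 s, in which the tool goes at most 50 mm and 8.59 degrees, less where a joint would pass 70% of its speed; a pose out of reach is approached as far as the arm can. A call with a gripper value outside its range is refused whole. The fingers move at their own pace and stop on an object; the grip force is fixed at half the most. Time passes only in rows, so rows that repeat a pose let the fingers close. It gives the time, the measured TCP pose, the force, the opening and the grip force at its end, in the units of the state.
- read_state(): the state, without advancing time (a new reading comes with each control period).
- get_image(name): name is "scene" or "side" or "wrist"; returns (picture, depth): 480x640x3 uint8, red, green, blue; 480x640 float32, mm along the optical axis (not along the pixel's ray), 0 where there is no reading.
- camera_params(name): a dict with "camera_matrix" (3x3 intrinsics, pixels), "extrinsics" (4x4, takes a point from camera to world coordinates). Camera axes: x right, y down, z forward; pixel columns grow to the right and rows downward; lengths in mm; the calibration is good to about 2 mm. The wrist camera is an equidistant fisheye: a pixel r from the principal point sees the ray r / f radians off the axis. A picture is of the moment at which its call begins: read the wrist's pose just before it. camera_params takes no time and is no camera call; for the wrist camera it gives the pose at the moment of the call.
- finish_job(): hands the job in; it is judged then, once.
The state is a dict: "clock": time; "qpos": joint angles; "qd": joint speeds; "tau": joint torques, N m; "eef_pos": TCP position; "tool_rot": TCP orientation; "force": force on the tool from outside, world axes, zero at the start; "torque": the same for the moment, N m; "width": finger opening in mm; "gripper_force": force on a finger pad.
Only numpy, scipy, OpenCV 4.12 (cv2) and the standard library are available. Lean on these libraries where they do the work, as an engineer would, in place of code of your own. Each camera call takes 0.05 s, during which the arm holds its last target. There are 200 camera calls.

## Task

The carriage of the little board slide needs its running clearance set. Free it by turning the T-bar clamp knob anticlockwise as far as it goes, only then slide the carriage home against the end stop with the rubber buffer, then turn the winged thumbscrew clockwise until it seats and back it off a quarter turn. Finish still gripping the thumbscrew at that setting, with the clamp free and the carriage against the stop; leave the things lying about where they are.

Things in the scene. Friction and masses are not known exactly. Their poses are not given: they have to be found in the camera images.
- slide_base: Fixed aluminium rail unit on the bench, base plate 310 x 84 x 8 mm with a steel guide rail. Origin: centre of its underside, on the bench top. +x runs along the rail to the end stop (the taller end block, top 37 mm, with a round rubber buffer; the other end has a low cap), +y across the rail, away from the robot, z up.
- carriage (a joint): Travel (m) of the aluminium carriage (180 x 58 mm, flat top 44 mm above the bench) along the rail's +x: 0 = away, 0.08 = home on the end stop. Starts 0.005 to 0.045. A circuit board (44 mm along the rail x 58 mm), fixed on the carriage's middle, reaches up to 57 mm. It slides at about 8 N and stays where left; it must not be shoved while the clamp is tight. Both knobs ride on it.
- clamp_knob (a joint): Turn of the T-bar clamp knob, rad, growing anticlockwise seen from above: 0 = tight, 1.4 = its open stop. It counts as free from 1.2. Starts 0 to 0.12. Takes about 0.08 N m and stays where it is left.
- clamp_grip (a point): Grip point on the axis of the T-bar clamp knob (black bar 52 mm long, 12 thick, 18 high, top 74 mm above the bench, free beneath it down to a hub at 51 mm): 4 mm below the bar's top, 70 mm above the bench. Turns with the knob: x along the bar, z up; pinch across y. The axis is 70 mm from the carriage's middle, on the end stop's side, 140 mm from the thumbscrew's.
- gib_screw (a joint): Turn of the winged thumbscrew, rad, growing clockwise seen from above (screwing in): 6.283 = seated, a hard stop; a quarter turn back from it is 4.71. 0 = fully out. Starts 3.0 to 4.2. Takes about 0.06 N m and stays where it is left; it does not rise or sink as it turns.
- screw_grip (a point): Grip point on the axis of the winged thumbscrew (plain steel, 42 mm over its two upright wings, 8 mm thick, wings 58 to 82 mm above the bench; 14 mm collar at 50 to 54 mm, round lock nut 23 mm across below): 8 mm below the wings' top, 74 mm above the bench. Turns with the screw: x along the wings, z up; pinch across y. The axis is 70 mm from the carriage's middle, away from the end stop.
- hex_keys: Bystander: folding hex key set, 26 x 90 x 21 mm, loose on the bench. Origin: centre of its underside.
- loupe: Bystander: black loupe, 36 mm across, 22 mm high, loose on the bench. Origin: centre of its underside.
- marker: Bystander: black marker pen, 134 mm long, 15 mm thick, loose on the bench. Origin: centre of its underside.

How it is judged (in metres and radians):
On the way, in this order (a step that is already met when the one before it is completed fails the run):
1. the clamp knob is turned to its open stop (within 0.2 rad) (value of joint clamp_knob above 1.2 rad), for 0.2 s.
2. the carriage is home against the end stop (within 3 mm) (value of joint carriage above 0.077 m), for 0.2 s.
3. the thumbscrew is turned in until it seats (within 0.1 rad) (value of joint gib_screw above 6.183 rad), for 0.1 s.
At the end, for the whole second after the job is handed in: The thumbscrew stands a quarter turn (1.57 rad, plus or minus 0.35) back from its seat, still, and gripped by the fingers with more than 3 N; the clamp knob is open (above 1.1 rad) and the carriage is within 6 mm of its end stop (value of joint gib_screw between 4.362 and 5.062 rad and velocity of joint gib_screw between -0.1 and 0.1 rad/s and contact force between the fingers and gib_screw above 3 N and value of joint clamp_knob above 1.1 rad and value of joint carriage above 0.074 m); the arm keeps its last pose, push and grip.
It fails at once if the carriage is shoved along (more than 12 mm) before the clamp is free (value of joint clamp_knob below 1 rad and distance of clamp_grip from where it was at the start of the episode above 0.012 m).
It fails at once if a bystander (hex keys, loupe, marker) is moved by more than 20 mm (distance of any of hex_keys, loupe, marker from where it was at the start of the episode above 0.02 m).
It also fails if it takes over 51 s, if anything falls off the work surface, if the arm or the gripper's body presses on something with over 40 N, if the wrist force passes 120 N, or if a joint passes its speed limit or range.

## Working session

There is one attempt and no reset: what is moved stays moved. The work goes in short steps, Python scripts to look and compute and a tool call to move; the robot and the scene stay as the last step left them, time stands still between calls to the robot, and variables do not carry over. Pictures are saved under pics/ and viewed, at most 10 in all, crops included, and the job is handed in when it is done.

Besides the shell and the picture viewer there is one more tool, called as name(argument=value, ...) on one line, values as JSON. arm_command: Moves the arm, as the interface text tells. Its arguments: {"type":"object","properties":{"deltas":{"type":"array"}},"required":["deltas"]}

```bash
mkdir -p pics
cat > h.py <<'E'
import numpy as np, cv2
from cell import *
def snap(n,f):
    im,d=get_image(n); p=camera_params(n)
    cv2.imwrite(f'pics/{f}.png',im[:,:,::-1]); np.savez(f'pics/{f}.npz',im=im,d=d,K=np.array(p['camera_matrix']),T=np.array(p['extrinsics']))
def cloud(f):
    z=np.load(f'pics/{f}.npz'); d=z['d']; K=z['K'];T=z['T']
    v,u=np.indices(d.shape)
    P=np.stack([(u-K[0,2])/K[0,0]*d,(v-K[1,2])/K[1,1]*d,d],-1)
    W=P@T[:3,:3].T+T[:3,3]; W[d==0]=np.nan
    return z['im'],W
def at(f,u,v,z):
    q=np.load(f'pics/{f}.npz');K=q['K'];T=q['T']
    r=T[:3,:3]@np.array([(u-K[0,2])/K[0,0],(v-K[1,2])/K[1,1],1]);o=T[:3,3]
    return o+r*(z-o[2])/r[2]
E
python3 - <<'E'
from h import *
snap('scene','s0');snap('side','d0')
for f in('s0','d0'):
    z=np.load(f'pics/{f}.npz');print(z['K'].round(1).tolist(),z['T'].round(3).tolist())
a=cv2.imread('pics/s0.png')
print(read_state())
E
```

```text
[[537.8, 0.0, 315.7], [0.0, 537.8, 229.8], [0.0, 0.0, 1.0]] [[0.817, -0.275, 0.507, -38.536], [-0.577, -0.362, 0.732, -629.592], [-0.017, -0.891, -0.454, 550.704], [0.0, 0.0, 0.0, 1.0]]
[[487.2, 0.0, 322.8], [0.0, 487.2, 243.5], [0.0, 0.0, 1.0]] [[-0.938, -0.148, 0.314, 200.023], [-0.347, 0.377, -0.858, 934.302], [0.008, -0.914, -0.405, 472.452], [0.0, 0.0, 0.0, 1.0]]
{'clock': 0.1, 'qpos': array([-0.06578276,  0.6292918 ,  0.03846742,  1.51826199, -0.02699372,
        0.99633425, -0.02000407]), 'qd': array([-0.00173418, -0.00057486,  0.00037629, -0.00381886,  0.00108322,
       -0.00212173, -0.00035232]), 'tau': array([ 3.65140630e-03, -5.64529252e+01,  1.23032581e+00, -1.93971133e+01,
        1.11524854e-02,  5.46943455e-03, -1.37002465e-05]), 'eef_pos': array([6.49427275e+02, 3.88515634e-03, 2.30458675e+02]), 'tool_rot': array([-3.13981633e+00,  3.88495917e-05,  1.57076027e+00]), 'force': array([ 0.06475226,  0.20441757, -0.11357748]), 'torque': array([-0.00970717,  0.03639343,  0.04908185]), 'gripper_force': 0.0, 'width': 85.36294942540766}
```

View pics/s0.png

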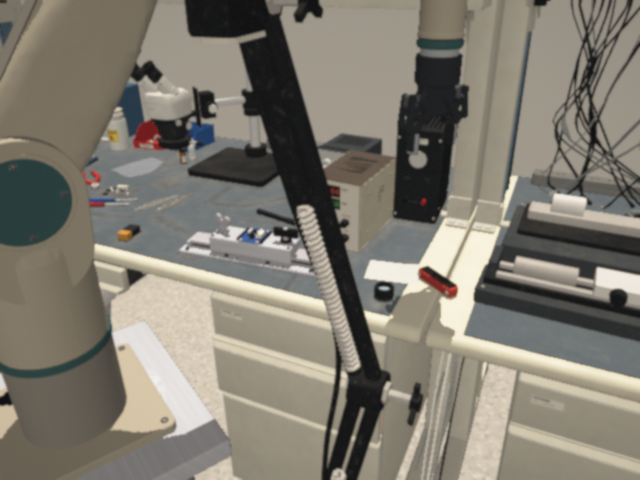

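View pics/d0.png

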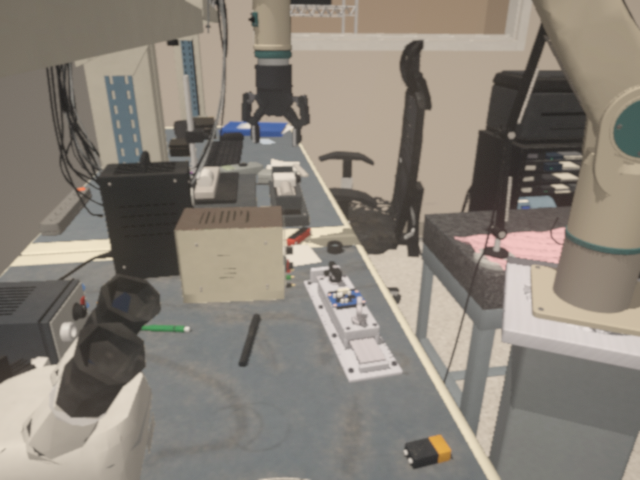

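The side view shows the slide: low cap end near (370,355), thumbscrew about (360,312), board (345,297), clamp about (333,270). The marker is at (250,340), the loupe at (334,246) and the hex keys at (299,236). I'll enlarge and measure this next.

Run:
```python
from h import *
a=cv2.imread('pics/d0.png')[225:385,290:410]
b=cv2.imread('pics/s0.png')[200:280,170:330]
A=cv2.resize(a,None,fx=3.5,fy=3.5,interpolation=2);B=cv2.resize(b,(380,190),interpolation=2)
c=np.zeros((560,800,3),np.uint8);c[:560,:420]=A;c[:190,420:]=B;cv2.imwrite('pics/c0.png',c)
im,W=cloud('d0')
for n,u,v in[('plate near L',350,377),('plate near R',400,370),('scr',360,312),('clamp',333,268),('loupe',334,246),('hex',299,236),('marker',250,340)]:print(n,W[v,u].round(0),at('d0',u,v,8).round())
# rail unit direction from points with z 5..12 
m=(W[...,2]>40)&(W[...,2]<49)&(W[...,0]>300)&(W[...,0]<800)
v,u=np.where(m);k=(u>300)&(u<400)&(v>255)&(v<380)
P=W[v[k],u[k]][:,:2].astype(np.float32);print(len(P),cv2.minAreaRect(P))
m=(W[...,2]>60)
v,u=np.where(m);k=(u>305)&(u<390)&(v>260)&(v<360)
for i in np.where(k)[0][::3]:print(u[i],v[i],W[v[i],u[i]].round())
```

```text
plate near L [357. 385.   8.] [357. 385.   8.]
plate near R [292. 344.   9.] [292. 344.   8.]
scr [365. 315.  76.] [393. 210.   8.]
clamp [453. 187.  74.] [496.  62.   8.]
loupe [520. -15.  23.] [531. -46.   8.]
hex [618. -43.  21.] [630. -71.   8.]
marker [533. 361.  12.] [536. 356.   8.]
1313 ((424.59765625, 220.39682006835938), (59.02049255371094, 229.05615234375), 34.53913497924805)
329 261 [468. 167.  77.]
332 261 [464. 163.  76.]
330 262 [466. 169.  76.]
333 262 [462. 163.  74.]
330 263 [465. 172.  75.]
333 263 [460. 168.  75.]
330 264 [465. 172.  73.]
333 264 [458. 174.  76.]
329 265 [467. 170.  70.]
332 265 [459. 177.  75.]
335 265 [453. 178.  76.]
330 266 [463. 176.  72.]
333 266 [455. 182.  76.]
336 266 [450. 181.  76.]
330 267 [462. 178.  71.]
333 267 [454. 184.  75.]
336 267 [449. 183.  76.]
330 268 [463. 176.  67.]
333 268 [453. 187.  74.]
336 268 [447. 188.  76.]
329 269 [467. 171.  62.]
332 269 [455. 187.  72.]
335 269 [448. 191.  75.]
338 269 [443. 190.  76.]
330 270 [463. 176.  64.]
333 270 [453. 189.  71.]
336 270 [444. 197.  77.]
339 270 [439. 195.  77.]
331 271 [4
[... 939 characters left out ...]

357 303 [377. 292.  76.]
360 303 [372. 291.  76.]
358 304 [375. 293.  75.]
361 304 [371. 291.  75.]
359 305 [369. 308.  83.]
356 306 [377. 296.  73.]
359 306 [368. 310.  83.]
356 307 [377. 298.  72.]
359 307 [368. 312.  82.]
356 308 [376. 298.  71.]
359 308 [368. 313.  81.]
356 309 [376. 298.  69.]
359 309 [367. 314.  80.]
356 310 [376. 299.  68.]
359 310 [367. 315.  79.]
356 311 [372. 315.  76.]
359 311 [367. 315.  77.]
356 312 [371. 316.  75.]
359 312 [366. 316.  76.]
356 313 [372. 314.  72.]
359 313 [367. 315.  73.]
357 314 [370. 316.  71.]
360 314 [365. 315.  72.]
357 315 [370. 312.  67.]
360 315 [366. 312.  68.]
358 316 [369. 310.  65.]
357 317 [371. 311.  63.]
360 317 [367. 306.  61.]
```

View pics/c0.png

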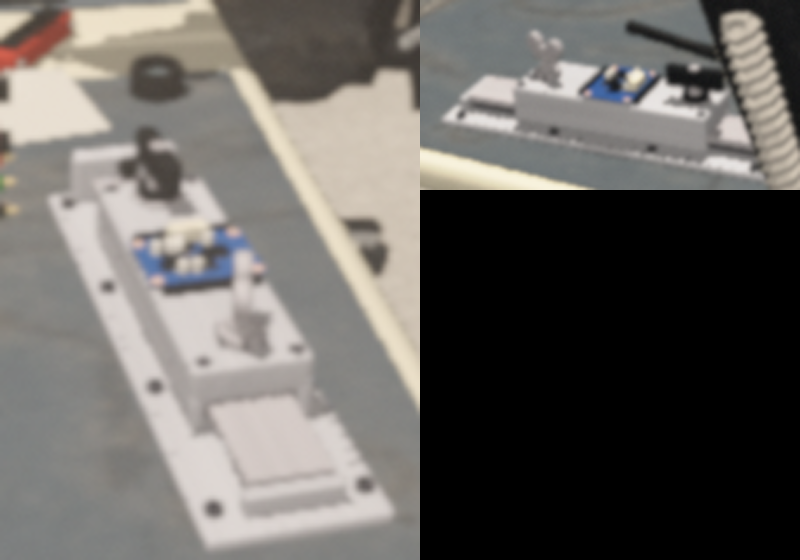

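The crop shows the clamp bar lying roughly along the rail, the thumbscrew with its wings turned off the rail, and the end stop at the far end. I'll refine the numbers and check for obstacles.

Run:
```python
from h import *
for f in('d0','s0'):
    im,W=cloud(f)
    for n,c,lo,hi,r in[('bar',(452,184),72,79,32),('screw',(373,299),72,86,26),('carr',(412,242),42.5,46.5,110)]:
        m=(W[...,2]>lo)&(W[...,2]<hi)&(np.hypot(W[...,0]-c[0],W[...,1]-c[1])<r)
        P=W[m][:,:2].astype(np.float32)
        if len(P)>4:print(f,n,len(P),cv2.minAreaRect(P),np.median(W[m][:,2]))
    X=W.reshape(-1,3);X=X[np.isfinite(X).all(1)]
    for z0,z1 in((50,120),(120,250),(250,500)):
        m=(X[:,2]>z0)&(X[:,2]<z1)&(X[:,0]>280)&(X[:,0]<700)&(X[:,1]>0)&(X[:,1]<450)
        Q=X[m];h,_,_=np.histogram2d(Q[:,0],Q[:,1],bins=[np.arange(280,701,60),np.arange(0,451,50)]);print(f,z0);print(h.astype(int))
```

```text
d0 bar 88 ((450.8642578125, 182.34124755859375), (12.233394622802734, 51.46957778930664), 36.50471878051758) 74.91770867389283
d0 screw 92 ((372.5058898925781, 297.9067077636719), (7.758030891418457, 39.48843765258789), 16.23286247253418) 79.66406519250845
d0 carr 970 ((412.2209777832031, 239.13706970214844), (58.01484298706055, 183.92514038085938), 34.85095977783203) 45.003222160592514
d0 50
[[   0    0    0    0    0    0    0    0    0]
 [   0    0    0    0    8   87  110    0    0]
 [   0    0    0  128  215   48    0    0    0]
 [   0    0    0   35    0    0    0    0    0]
 [   0    0   66   41  898    0    0    0    0]
 [   0    0    2    0  606  704    0    0    0]
 [   0    0    0    0    0 1349    0    0    0]]
d0 120
[[  0   0   0   0   0   0   0   0   0]
 [  0   0   0   0   0   0   0   0   0]
 [  0   0   0   0   0   0   0   0   0]
 [  0   0   0   0   0   0   0   0   0]
 [  0   0  13 116 581   0   0   0   0]
 [ 11   0 126 303 640 390   0   0   0]
 [  9   0   6 249 329 903   0   0   0]]
d0 250
[[   0    0    0    0    0    0    0    0    0]
 [   0    0    0    0    0    0
[... 790 characters left out ...]
  0   0   0   0   0]
 [  0   0 538 150   0   0   0   0   0]
 [  0   0 457   0   0   0   0   0   0]
 [  0   0 111 241   0   0   0   0   0]]
s0 120
[[  0   0   0   0   0   0   0   0   0]
 [  0   0   0   0   0   0   0   0   0]
 [  0   0   0   0   0   0   0   0   0]
 [  0   0   0   0   0   0   0   0   0]
 [  0   0 281 297  27   0   0   0   0]
 [ 11   0 358 269 222  18   0   0   0]
 [ 12   0  63 328 216 123   0   0   0]]
s0 250
[[  0   0   0   0   0   0   0   0   0]
 [  0   0   0   0   0   0   0   0   0]
 [  0   0   0   0   0   0   0   0   0]
 [  0   0   0   0   0   0   0   0   0]
 [167   0   0   0   0   0   0   0   0]
 [872   0   0   0   0  82   9   0   0]
 [146   0   0 121 226 108   0   0   0]]
```

arm_command(deltas=[{"dx": -0.04,"dy": 0.03,"dz": 0,"yaw": 8,"jaw": 1},{"dx": -0.08,"dy": 0.06,"dz": 0,"yaw": 16,"jaw": 1},{"dx": -0.12,"dy": 0.1,"dz": 0,"yaw": 24,"jaw": 1},{"dx": -0.16,"dy": 0.14,"dz": 0,"yaw": 32,"jaw": 1},{"dx": -0.198,"dy": 0.184,"dz": 0,"yaw": 36,"jaw": 1},{"dx": -0.198,"dy": 0.184,"dz": 0,"yaw": 36,"jaw": 1},{"dx": -0.198,"dy": 0.184,"dz": 0,"yaw": 36,"jaw": 1},{"dx": -0.198,"dy": 0.184,"dz": 0,"yaw": 36,"jaw": 1}])

```text
clock: 0.9
eef_pos: [452.2, 183.8, 231.3]
tool_rot: [-3.142, 0.001, 2.2]
force: [0.2, -0.1, -0.4]
width: 85.3
gripper_force: 0.0
```

Run:
```python
from h import *
s=read_state();print(s['qpos'].round(3),s['eef_pos'])
snap('wrist','w0');z=np.load('pics/w0.npz');print(z['K'].tolist(),z['T'].round(3).tolist())
for f in('d0','s0'):
    im,W=cloud(f);X=W.reshape(-1,3);X=X[np.isfinite(X).all(1)]
    m=(X[:,2]>60)&(X[:,2]<140)&(X[:,0]>500)&(X[:,0]<700)&(X[:,1]>50)&(X[:,1]<280)
    Q=X[m];
    for y in range(80,280,20):
        k=abs(Q[:,1]-y)<10
        if k.sum()>3:print(f,y,k.sum(),np.percentile(Q[k,0],[0,3,20]).round())
    print(np.percentile(Q[:,1],[1,5]))
```

```text
[-0.332  0.402 -0.154  1.954  0.085  0.791  0.095] [452.21534629 183.78658296 231.30158828]
[[371.64829954431775, 0.0, 318.9496008569077], [0.0, 371.64829954431775, 234.45182544206202], [0.0, 0.0, 1.0]] [[0.809, 0.563, 0.169, 409.295], [0.587, -0.776, -0.23, 242.259], [0.001, 0.285, -0.958, 374.955], [0.0, 0.0, 0.0, 1.0]]
d0 120 6 [578. 578. 578.]
d0 140 66 [554. 555. 558.]
d0 160 8 [558. 558. 559.]
d0 180 7 [550. 550. 551.]
d0 200 47 [537. 537. 539.]
d0 220 699 [537. 540. 544.]
d0 240 1050 [561. 566. 575.]
d0 260 1055 [600. 608. 616.]
[140.22552251 217.03682365]
s0 120 625 [552. 571. 576.]
s0 140 677 [550. 554. 566.]
s0 160 514 [551. 554. 559.]
s0 180 15 [551. 552. 552.]
[114.36884041 116.66591045]
```

View pics/w0.png

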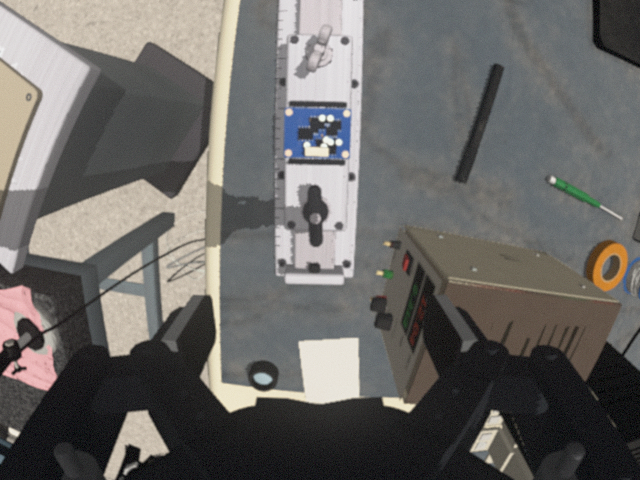

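The wrist view shows the clamp bar centred at (316,215), running (315,187)–(317,244). The thumbscrew wings are at about (320,47), the stop buffer at (315,267), and the power supply is clear on the right.

```bash
cat >> h.py <<'E'
def wat(f,u,v,z):
    q=np.load(f'pics/{f}.npz');K=q['K'];T=q['T'];f_=K[0,0]
    a=np.array([u-K[0,2],v-K[1,2]]);r=np.hypot(*a);t=r/f_
    d=T[:3,:3]@np.array([*(a/r*np.sin(t)),np.cos(t)]);o=T[:3,3]
    return o+d*(z-o[2])/d[2]
E
python3 - <<'E'
from h import *
for n,u,v,z in[('barL',315,187,74),('barR',317,244,74),('hub',316,216,74),('wing',326,29,82),('wing2',311,66,82),('carr end',316,233,44),('buffer',315,264,25)]:print(n,wat('w0',u,v,z).round(1))
E
```

```text
barL [435.8 200.8  74. ]
barR [465.9 162.1  74. ]
hub [450.8 181.5  74. ]
wing [367.6 309.6  82. ]
wing2 [376.2 278.1  82. ]
carr end [464.5 162.2  44. ]
buffer [485.9 130.6  25. ]
```

arm_command(deltas=[{"dx": -0.0012,"dy": -0.0025,"dz": -0.04,"yaw": 0,"jaw": 1},{"dx": -0.0012,"dy": -0.0025,"dz": -0.08,"yaw": 0,"jaw": 1},{"dx": -0.0012,"dy": -0.0025,"dz": -0.12,"yaw": 0,"jaw": 1},{"dx": -0.0012,"dy": -0.0025,"dz": -0.15,"yaw": 0,"jaw": 1},{"dx": -0.0012,"dy": -0.0025,"dz": -0.17,"yaw": 0,"jaw": 1},{"dx": -0.0012,"dy": -0.0025,"dz": -0.177,"yaw": 0,"jaw": 1},{"dx": -0.0012,"dy": -0.0025,"dz": -0.177,"yaw": 0,"jaw": 0.5},{"dx": -0.0012,"dy": -0.0025,"dz": -0.177,"yaw": 0,"jaw": 0},{"dx": -0.0012,"dy": -0.0025,"dz": -0.177,"yaw": 0,"jaw": 0},{"dx": -0.0012,"dy": -0.0025,"dz": -0.177,"yaw": 0,"jaw": 0},{"dx": -0.0012,"dy": -0.0025,"dz": -0.177,"yaw": 0,"jaw": 0},{"dx": -0.0012,"dy": -0.0025,"dz": -0.177,"yaw": 0,"jaw": 0}])

```text
clock: 2.15
eef_pos: [450.1, 181.0, 55.2]
tool_rot: [-3.14, 0.0, 2.199]
force: [-2.3, -1.4, 8.2]
width: 10.4
gripper_force: 59.7
```

arm_command(deltas=[{"dx": 0,"dy": 0,"dz": 0,"yaw": 6,"jaw": 0},{"dx": 0,"dy": 0,"dz": 0,"yaw": 13,"jaw": 0},{"dx": 0,"dy": 0,"dz": 0,"yaw": 20,"jaw": 0},{"dx": 0,"dy": 0,"dz": 0,"yaw": 27,"jaw": 0},{"dx": 0,"dy": 0,"dz": 0,"yaw": 34,"jaw": 0},{"dx": 0,"dy": 0,"dz": 0,"yaw": 41,"jaw": 0},{"dx": 0,"dy": 0,"dz": 0,"yaw": 48,"jaw": 0},{"dx": 0,"dy": 0,"dz": 0,"yaw": 55,"jaw": 0},{"dx": 0,"dy": 0,"dz": 0,"yaw": 62,"jaw": 0},{"dx": 0,"dy": 0,"dz": 0,"yaw": 68,"jaw": 0},{"dx": 0,"dy": 0,"dz": 0,"yaw": 73,"jaw": 0},{"dx": 0,"dy": 0,"dz": 0,"yaw": 77,"jaw": 0},{"dx": 0,"dy": 0,"dz": 0,"yaw": 79,"jaw": 0},{"dx": 0,"dy": 0,"dz": 0,"yaw": 79,"jaw": 0},{"dx": 0,"dy": 0,"dz": 0,"yaw": 79,"jaw": 0}])

```text
clock: 3.65
eef_pos: [449.7, 179.3, 55.1]
tool_rot: [-3.138, -0.003, -2.706]
force: [-3.7, -4.4, 12.2]
width: 10.5
gripper_force: 60.2
```

```bash
python3 -c "
from h import *
s=read_state();print({k:s[k] for k in('qpos','force','torque','tool_rot','width')});snap('wrist','w1')"
```

```text
{'qpos': array([-0.15756073,  0.72691799, -0.42004691,  2.10187694,  0.67891944,
        0.45153461,  0.8974656 ]), 'force': array([-3.73008556, -4.43306547, 12.24062409]), 'torque': array([-0.80078911,  0.90181046, -0.01998317]), 'tool_rot': array([-3.13834747e+00, -2.96001706e-03, -2.70640912e+00]), 'width': 10.52707738119312}
```

View pics/w1.png

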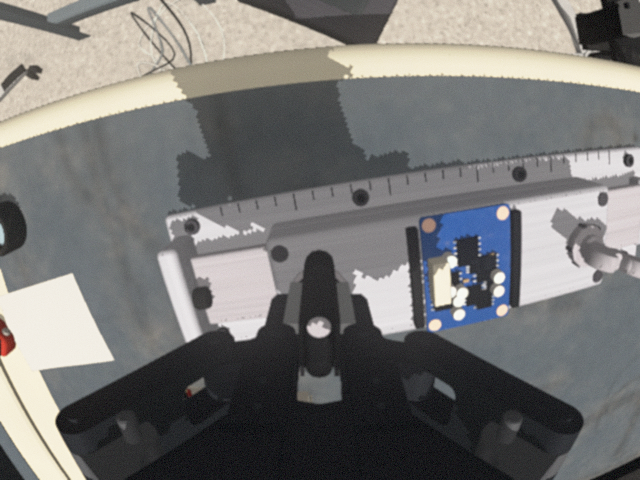

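The bar now stands across the rail between the pads, about 1.40 rad from rail alignment, so the clamp is at its open stop. Next I'll slide the carriage along the rail.

arm_command(deltas=[{"dx": 0.003,"dy": -0.004,"dz": 0.001,"yaw": 0,"jaw": 0},{"dx": 0.006,"dy": -0.008,"dz": 0.001,"yaw": 0,"jaw": 0},{"dx": 0.009,"dy": -0.0125,"dz": 0.001,"yaw": 0,"jaw": 0},{"dx": 0.012,"dy": -0.017,"dz": 0.001,"yaw": 0,"jaw": 0},{"dx": 0.015,"dy": -0.0215,"dz": 0.001,"yaw": 0,"jaw": 0},{"dx": 0.018,"dy": -0.026,"dz": 0.001,"yaw": 0,"jaw": 0},{"dx": 0.0205,"dy": -0.0295,"dz": 0.001,"yaw": 0,"jaw": 0},{"dx": 0.022,"dy": -0.0315,"dz": 0.001,"yaw": 0,"jaw": 0},{"dx": 0.023,"dy": -0.033,"dz": 0.001,"yaw": 0,"jaw": 0},{"dx": 0.023,"dy": -0.033,"dz": 0.001,"yaw": 0,"jaw": 0}])

```text
clock: 4.7
eef_pos: [470.3, 149.5, 55.2]
tool_rot: [3.139, -0.004, -2.704]
force: [-8.7, 2.6, 2.5]
width: 10.8
gripper_force: 60.0
```

arm_command(deltas=[{"dx": 0.0017,"dy": -0.0025,"dz": 0,"yaw": 0,"jaw": 0},{"dx": 0.0034,"dy": -0.005,"dz": 0,"yaw": 0,"jaw": 0},{"dx": 0.0034,"dy": -0.005,"dz": 0,"yaw": 0,"jaw": 0}])

```text
clock: 5.0
eef_pos: [470.8, 148.7, 55.2]
tool_rot: [3.133, -0.005, -2.701]
force: [-14.9, 11.4, 4.6]
width: 10.8
gripper_force: 60.3
```

arm_command(deltas=[{"dx": 0.0017,"dy": -0.0025,"dz": 0,"yaw": 0,"jaw": 0},{"dx": 0.0017,"dy": -0.0025,"dz": 0,"yaw": 0,"jaw": 0},{"dx": 0.0017,"dy": -0.0025,"dz": 0,"yaw": 0,"jaw": 0},{"dx": 0,"dy": 0,"dz": 0,"yaw": 0,"jaw": 1},{"dx": 0,"dy": 0,"dz": 0,"yaw": 0,"jaw": 1},{"dx": 0,"dy": 0,"dz": 0,"yaw": 0,"jaw": 1},{"dx": 0,"dy": 0,"dz": 0,"yaw": 0,"jaw": 1},{"dx": 0,"dy": 0,"dz": 0,"yaw": 0,"jaw": 1},{"dx": -0.003,"dy": 0.005,"dz": 0.04,"yaw": 0,"jaw": 1},{"dx": -0.003,"dy": 0.005,"dz": 0.08,"yaw": 0,"jaw": 1},{"dx": -0.003,"dy": 0.005,"dz": 0.11,"yaw": 0,"jaw": 1},{"dx": -0.003,"dy": 0.005,"dz": 0.11,"yaw": 0,"jaw": 1}])

```text
clock: 6.2
eef_pos: [476.9, 149.5, 169.0]
tool_rot: [-3.141, 0.008, -2.706]
force: [0.8, 0.4, 0.4]
width: 85.3
gripper_force: 0.0
```

Run:
```python
from h import *
s=read_state();print({k:s[k] for k in('qpos','eef_pos','force','torque','tool_rot','width')})
snap('wrist','w2');snap('side','d1')
im,W=cloud('d1')
for n,c,lo,hi,r in[('bar',(472,151),72,79,32),('screw',(393,266),72,86,26),('carr',(433,209),42.5,46.5,110)]:
        m=(W[...,2]>lo)&(W[...,2]<hi)&(np.hypot(W[...,0]-c[0],W[...,1]-c[1])<r)
        P=W[m][:,:2].astype(np.float32)
        if len(P)>4:print(n,len(P),cv2.minAreaRect(P),np.median(W[m][:,2]))
```

```text
{'qpos': array([ 0.06735964,  0.56851236, -0.62822962,  1.99120467,  0.49722251,
        0.72876377,  1.14199262]), 'eef_pos': array([476.85593025, 149.45916326, 168.95783904]), 'force': array([0.77138524, 0.37772278, 0.40993291]), 'torque': array([-0.02293781, -0.00317703,  0.02025383]), 'tool_rot': array([-3.14063734,  0.00767648, -2.7063153 ]), 'width': 85.3443079328474}
bar 98 ((472.7763671875, 151.224609375), (51.062599182128906, 14.854752540588379), 21.911584854125977) 74.53249812948042
screw 82 ((392.5703125, 270.0399475097656), (8.132076263427734, 35.19077682495117), 17.048921585083008) 79.98470001906895
carr 854 ((460.502685546875, 228.76602172851562), (125.11300659179688, 180.4132843017578), 34.451969146728516) 44.98276729354308
```

View pics/w2.png

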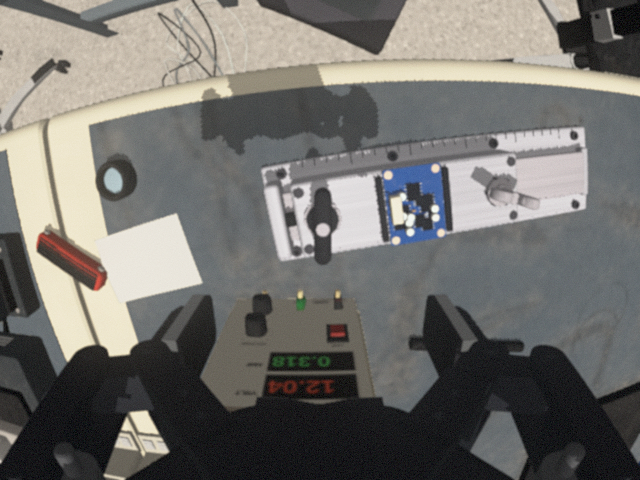

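The clamp bar stands across the rail at (322,228), and the carriage end is against the buffer at (290,218). The thumbscrew wings run (488,188)–(538,203). I'll move over the screw with yaw +81, so that the clockwise turn has room.

arm_command(deltas=[{"dx": -0.01,"dy": 0.0135,"dz": 0,"yaw": 8,"jaw": 1},{"dx": -0.02,"dy": 0.027,"dz": 0,"yaw": 16,"jaw": 1},{"dx": -0.03,"dy": 0.041,"dz": 0,"yaw": 24,"jaw": 1},{"dx": -0.04,"dy": 0.0545,"dz": 0,"yaw": 32,"jaw": 1},{"dx": -0.05,"dy": 0.068,"dz": 0,"yaw": 40,"jaw": 1},{"dx": -0.06,"dy": 0.082,"dz": 0,"yaw": 48,"jaw": 1},{"dx": -0.07,"dy": 0.096,"dz": 0,"yaw": 56,"jaw": 1},{"dx": -0.08,"dy": 0.11,"dz": 0,"yaw": 64,"jaw": 1},{"dx": -0.0844,"dy": 0.1155,"dz": 0,"yaw": 72,"jaw": 1},{"dx": -0.0844,"dy": 0.1155,"dz": 0,"yaw": 80,"jaw": 1},{"dx": -0.0844,"dy": 0.1155,"dz": 0,"yaw": 81,"jaw": 1},{"dx": -0.0844,"dy": 0.1155,"dz": 0,"yaw": 81,"jaw": 1},{"dx": -0.0844,"dy": 0.1155,"dz": 0,"yaw": 81,"jaw": 1}])

```text
clock: 7.6
eef_pos: [389.7, 263.5, 164.8]
tool_rot: [3.141, -0.0, -1.294]
force: [0.6, -0.6, -0.0]
width: 85.2
gripper_force: 0.0
```

Run:
```python
from h import *
s=read_state();print({k:s[k] for k in('qpos','eef_pos','tool_rot')})
snap('wrist','w3')
```

```text
{'qpos': array([ 1.52729533e-03,  6.65844143e-01, -1.00126266e+00,  2.05616218e+00,
        7.65539924e-01,  8.48810612e-01,  1.96550155e+00]), 'eef_pos': array([389.74467764, 263.51860794, 164.7660707 ]), 'tool_rot': array([ 3.14054509e+00, -4.75711375e-04, -1.29443484e+00])}
```

View pics/w3.png

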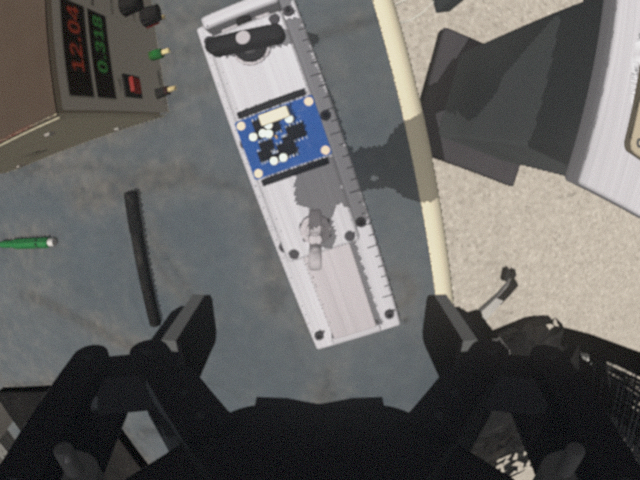

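The wings appear upright in the picture, at (317,211)–(315,268), aligned with the pads.

Run:
```python
from h import *
a=wat('w3',317,212,82);b=wat('w3',315.5,252,82);print(a,b,wat('w3',316,240,82),wat('w3',243,39,74),np.linalg.norm(a-b),np.degrees(np.arctan2(*(b-a)[1::-1])))
```

```text
[395.63330057 245.53994487  82.        ] [389.34586454 271.29155709  82.        ] [391.2424696  263.38276999  82.        ] [470.88438291 151.3383173   74.        ] 26.50806262078305 103.7207257945599
```

arm_command(deltas=[{"dx": 0.0025,"dy": 0.0015,"dz": -0.04,"yaw": 0,"jaw": 1},{"dx": 0.0025,"dy": 0.0015,"dz": -0.075,"yaw": 0,"jaw": 1},{"dx": 0.0025,"dy": 0.0015,"dz": -0.1,"yaw": 0,"jaw": 1},{"dx": 0.0025,"dy": 0.0015,"dz": -0.108,"yaw": 0,"jaw": 1},{"dx": 0.0025,"dy": 0.0015,"dz": -0.108,"yaw": 0,"jaw": 0.5},{"dx": 0.0025,"dy": 0.0015,"dz": -0.108,"yaw": 0,"jaw": 0},{"dx": 0.0025,"dy": 0.0015,"dz": -0.108,"yaw": 0,"jaw": 0},{"dx": 0.0025,"dy": 0.0015,"dz": -0.108,"yaw": 0,"jaw": 0},{"dx": 0.0025,"dy": 0.0015,"dz": -0.108,"yaw": 0,"jaw": 0},{"dx": 0.0025,"dy": 0.0015,"dz": -0.108,"yaw": 0,"jaw": 0}])

```text
clock: 8.65
eef_pos: [392.1, 265.5, 58.0]
tool_rot: [-3.141, -0.0, -1.292]
force: [-1.9, -1.4, 6.3]
width: 6.7
gripper_force: 59.8
```

Run:
```python
from h import *
s=read_state();print({k:s[k] for k in('qpos','torque','eef_pos','tool_rot')})
```

```text
{'qpos': array([-0.13447609,  0.8169486 , -0.80119048,  2.12508602,  1.02976244,
        0.65757173,  1.74965476]), 'torque': array([-0.23116709,  0.37407313, -0.06443525]), 'eef_pos': array([392.09499389, 265.45510433,  57.99519126]), 'tool_rot': array([-3.14133649e+00, -2.68926067e-04, -1.29182758e+00])}
```

arm_command(deltas=[{"dx": 0,"dy": 0,"dz": 0,"yaw": -7,"jaw": 0},{"dx": 0,"dy": 0,"dz": 0,"yaw": -14,"jaw": 0},{"dx": 0,"dy": 0,"dz": 0,"yaw": -21,"jaw": 0},{"dx": 0,"dy": 0,"dz": 0,"yaw": -28,"jaw": 0},{"dx": 0,"dy": 0,"dz": 0,"yaw": -35,"jaw": 0},{"dx": 0,"dy": 0,"dz": 0,"yaw": -42,"jaw": 0},{"dx": 0,"dy": 0,"dz": 0,"yaw": -49,"jaw": 0},{"dx": 0,"dy": 0,"dz": 0,"yaw": -56,"jaw": 0},{"dx": 0,"dy": 0,"dz": 0,"yaw": -63,"jaw": 0},{"dx": 0,"dy": 0,"dz": 0,"yaw": -70,"jaw": 0},{"dx": 0,"dy": 0,"dz": 0,"yaw": -77,"jaw": 0},{"dx": 0,"dy": 0,"dz": 0,"yaw": -84,"jaw": 0},{"dx": 0,"dy": 0,"dz": 0,"yaw": -91,"jaw": 0},{"dx": 0,"dy": 0,"dz": 0,"yaw": -98,"jaw": 0},{"dx": 0,"dy": 0,"dz": 0,"yaw": -105,"jaw": 0},{"dx": 0,"dy": 0,"dz": 0,"yaw": -112,"jaw": 0},{"dx": 0,"dy": 0,"dz": 0,"yaw": -119,"jaw": 0},{"dx": 0,"dy": 0,"dz": 0,"yaw": -126,"jaw": 0},{"dx": 0,"dy": 0,"dz": 0,"yaw": -133,"jaw": 0},{"dx": 0,"dy": 0,"dz": 0,"yaw": -140,"jaw": 0}])

```text
clock: 10.65
eef_pos: [392.7, 264.5, 58.0]
tool_rot: [-3.141, 0.001, 2.543]
force: [0.2, -3.0, 5.2]
width: 6.8
gripper_force: 59.8
```

Run:
```python
from h import *
s=read_state();print({k:s[k] for k in('qpos','torque','eef_pos','tool_rot')})
```

```text
{'qpos': array([-0.52070316,  0.68620088, -0.19408908,  2.13550748,  0.36751675,
        0.35134356, -0.04672396]), 'torque': array([-7.00208517e-01,  2.61958639e-04,  6.17740475e-02]), 'eef_pos': array([392.71913291, 264.4505389 ,  57.96802573]), 'tool_rot': array([-3.14074409e+00,  1.26845041e-03,  2.54262022e+00])}
```

arm_command(deltas=[{"dx": 0,"dy": 0,"dz": 0,"yaw": -6,"jaw": 0},{"dx": 0,"dy": 0,"dz": 0,"yaw": -12,"jaw": 0},{"dx": 0,"dy": 0,"dz": 0,"yaw": -16,"jaw": 0},{"dx": 0,"dy": 0,"dz": 0,"yaw": -19,"jaw": 0},{"dx": 0,"dy": 0,"dz": 0,"yaw": -21,"jaw": 0},{"dx": 0,"dy": 0,"dz": 0,"yaw": -21,"jaw": 0}])

```text
clock: 11.25
eef_pos: [392.6, 264.3, 58.0]
tool_rot: [-3.141, 0.001, 2.18]
force: [0.9, -3.7, 6.7]
width: 6.7
gripper_force: 60.0
```

Run:
```python
from h import *
s=read_state();print({k:s[k] for k in('qpos','torque','eef_pos','tool_rot')})
```

```text
{'qpos': array([-0.57612561,  0.68210054, -0.11257474,  2.13729662,  0.22217881,
        0.33370066, -0.26499664]), 'torque': array([-0.74891626, -0.09932098, -0.10049502]), 'eef_pos': array([392.55149959, 264.31212207,  57.97438925]), 'tool_rot': array([-3.14089723e+00,  1.39905176e-03,  2.17980476e+00])}
```

arm_command(deltas=[{"dx": 0,"dy": 0,"dz": 0,"yaw": -2,"jaw": 0},{"dx": 0,"dy": 0,"dz": 0,"yaw": -4,"jaw": 0},{"dx": 0,"dy": 0,"dz": 0,"yaw": -4,"jaw": 0}])

```text
clock: 11.55
eef_pos: [392.5, 264.4, 58.0]
tool_rot: [-3.141, 0.002, 2.115]
force: [0.9, -3.6, 6.8]
width: 6.4
gripper_force: 69.8
```

Run:
```python
from h import *
s=read_state();print({k:s[k] for k in('qpos','torque','eef_pos','tool_rot')})
```

```text
{'qpos': array([-0.5865601 ,  0.6816293 , -0.09781734,  2.13763461,  0.19572832,
        0.33126027, -0.30414382]), 'torque': array([-0.89316123, -0.11932248,  1.00226777]), 'eef_pos': array([392.53112923, 264.355864  ,  57.99158432]), 'tool_rot': array([-3.14109908e+00,  1.79405621e-03,  2.11464887e+00])}
```

Torque has risen to 1.0 N m, so the screw is seated (at yaw about 2.16, as expected). I'll back off a quarter turn, +93° from the overdriven command.

arm_command(deltas=[{"dx": 0,"dy": 0,"dz": 0,"yaw": 6,"jaw": 0},{"dx": 0,"dy": 0,"dz": 0,"yaw": 13,"jaw": 0},{"dx": 0,"dy": 0,"dz": 0,"yaw": 20,"jaw": 0},{"dx": 0,"dy": 0,"dz": 0,"yaw": 27,"jaw": 0},{"dx": 0,"dy": 0,"dz": 0,"yaw": 34,"jaw": 0},{"dx": 0,"dy": 0,"dz": 0,"yaw": 41,"jaw": 0},{"dx": 0,"dy": 0,"dz": 0,"yaw": 48,"jaw": 0},{"dx": 0,"dy": 0,"dz": 0,"yaw": 55,"jaw": 0},{"dx": 0,"dy": 0,"dz": 0,"yaw": 62,"jaw": 0},{"dx": 0,"dy": 0,"dz": 0,"yaw": 69,"jaw": 0},{"dx": 0,"dy": 0,"dz": 0,"yaw": 76,"jaw": 0},{"dx": 0,"dy": 0,"dz": 0,"yaw": 83,"jaw": 0},{"dx": 0,"dy": 0,"dz": 0,"yaw": 88,"jaw": 0},{"dx": 0,"dy": 0,"dz": 0,"yaw": 91,"jaw": 0},{"dx": 0,"dy": 0,"dz": 0,"yaw": 93,"jaw": 0},{"dx": 0,"dy": 0,"dz": 0,"yaw": 93,"jaw": 0},{"dx": 0,"dy": 0,"dz": 0,"yaw": 93,"jaw": 0},{"dx": 0,"dy": 0,"dz": 0,"yaw": 93,"jaw": 0}])

```text
clock: 13.35
eef_pos: [392.8, 265.2, 58.0]
tool_rot: [-3.14, 0.001, -2.548]
force: [-0.3, -2.2, 5.7]
width: 6.9
gripper_force: 59.9
```

Run:
```python
from h import *
s=read_state();print({k:s[k] for k in('qpos','qd','torque','tool_rot')})
snap('wrist','w4');snap('side','d2')
im,W=cloud('d2')
for n,c,lo,hi,r in[('bar',(472,151),72,79,32)]:
        m=(W[...,2]>lo)&(W[...,2]<hi)&(np.hypot(W[...,0]-c[0],W[...,1]-c[1])<r)
        P=W[m][:,:2].astype(np.float32)
        if len(P)>4:print(n,len(P),cv2.minAreaRect(P))
```

```text
{'qpos': array([-0.31818394,  0.72810323, -0.49942365,  2.12950331,  0.78091472,
        0.47160307,  0.73605637]), 'qd': array([-0.00179843, -0.00135088,  0.00162197, -0.0023882 ,  0.00091871,
       -0.00043795,  0.00096545]), 'torque': array([-0.41661551,  0.06638749,  0.01305994]), 'tool_rot': array([-3.14048672e+00,  6.12523675e-04, -2.54831433e+00])}
bar 81 ((477.6708068847656, 153.90757751464844), (40.07881164550781, 15.955080032348633), 22.28098487854004)
```

View pics/w4.png

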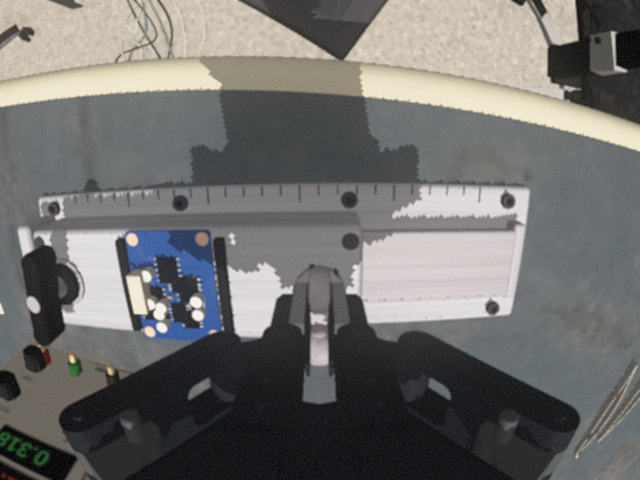

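The wings are gripped at right angles to the rail (yaw is within about 1° of the quarter-turn setting). The clamp bar is still across the rail at (40,295) and the carriage is still against the stop. I'll hand in.

```bash
python3 -c "
from cell import *
print(finish_job())"
```

```text
the job is handed in; nothing more can be done
None
```

The job is handed in, though no verdict came back: the clamp is open, the carriage is home on the buffer, and the thumbscrew was seated then backed off about a quarter turn and is still gripped at about 60 N; I touched none of the bystanders.

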